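# Seat a lens in a three-point nest

### The job

Load the brass-mounted lens from the round black tray into the lens nest so that it can be measured: lay it flat on the open side of the nest's table, then nudge it in between the fixed side ball and the spring plunger until it is fully home against the end stop, touching ball, plunger and stop together, then let go. Where the yoke that carries them is set along the table is not known exactly, so go by feel, and be gentle: never press the lens against the stop or the ball with more than 10 N. Leave everything else where it is.

Things in the scene. Friction and masses are not known exactly. Their poses are not given: they have to be found in the camera images.
- lens: lens with dark glass in a round brass mount, a plain disc 27 mm in diameter and 6 mm thick, 21 g; origin at the centre of its underside, z up. It starts lying flat in the middle of the black tray
- lens_tray: round black dust tray, a flat solid disc 68 mm in diameter and 6 mm high, loose on the bench; origin at the centre of its underside
- nest: lens nest, fixed: black base 120 x 100 mm with a level steel table on it, 31 mm wide (y -15.5 to 15.5), x = -64 to 40 mm, top 16 mm above the bench. Origin on the bench under the table; x is the way in, from the open side (-x) to the end stop (+x), y to the left. A dark U-shaped yoke stands astride the table; it is set along x to suit the job, clamped, and its setting not measured. All under 31 mm high
- nest_mid (a point): point on the table top (nest x = 0, y = 0, 16 mm above the bench), axes as the nest. The yoke's gate, the line from side ball to plunger, crosses the table somewhere from x = -10 to +10 mm. With the lens's centre 8 mm short of the gate it meets ball and plunger; about 1.5 to 4 N push it through; short of the gate the plunger presses it back out, beyond it forward. It is home 1.3 to 2.3 mm past the gate
- nest_lay (a point): point on the table top on the open side (nest x = -38 mm, y = 0, 16 mm above the bench), a good place for the lens's centre when it is laid down, clear of the yoke at every setting; axes as the nest
- nest_ball (a point): where the centre of the fixed side ball is when the yoke is at mid setting (nest x = 0, y = -17 mm, 20 mm above the bench); true x up to 10 mm more or less. Steel ball, radius 4 mm, rigid, half sunk in a dark block 26 mm high over the bench that reaches from 3.5 mm before the ball's centre to 8.5 mm beyond and from y = -16.5 to -33.5 mm
- nest_plunger (a point): where the centre of the spring plunger's round nose (radius 4 mm) is at rest and mid yoke setting (nest x = 0, y = 14 mm, 20 mm above the bench); true x as the side ball's. The nose yields toward +y by up to 7 mm: 0.8 N at first, 0.18 N more per mm. Its dark block, 28 mm high over the bench, reaches from 3.5 mm before the nose to 6.5 mm beyond, y = 22.5 to 36.5 mm
- nest_stop (a point): where the centre of the end stop's ball nose (steel, radius 4 mm, rigid, on a locked set screw) is at mid setting (nest x = 19.3 mm, y = 0, 20 mm above the bench): it lies 18.8 to 19.8 mm beyond the gate, so true x is about 9 to 30 mm. A dark bridge across the table, 28 mm high over the bench, stands from 31 to 41 mm beyond the gate
- tape: bystander: roll of cream masking tape lying flat, 60 mm wide, 12 high; origin at the centre of its underside
- blower: bystander: red rubber dust blower standing on its bulb, 51 mm wide, 88 high; origin at the centre of its underside
- eyeglass: bystander: black watchmaker's eyeglass standing on its cup, 34 mm wide, 28 high; origin at the centre of its underside
- calliper_1: bystander: steel slide calliper lying flat, 150 mm long, 45 wide, 6 high; origin at its middle on the bench
- tweezers_s: bystander: steel tweezers lying flat, 121 mm long, on the sheet of paper; origin at the middle of the underside
- driver_g: bystander: small screwdriver with a green band, 90 mm long, lying flat; origin at its middle on the bench
- amber_box: bystander: small round amber tin, 39 mm wide, 18 high; origin at the centre of its underside

How it is judged:
On the way, in this order (a step that is already met when the one before it is completed fails the run):
1. the lens lies flat on the nest's table on the open side, let go (angle between lens's own z axis and vertical below 0.08 rad and z of lens in the frame of nest_mid between -0.0015 and 0.0015 m and x of lens in the frame of nest_mid between -0.065 and -0.02 m and contact force between lens and the fingers below 0.05 N), for 0.2 s.
2. the lens touches the side ball, the plunger and the end stop together (contact force between lens and yoke_c0 above 0.2 N and contact force between lens and plunger_c0 above 0.2 N and contact force between lens and setscrew_c0 above 0.05 N and angle between lens's own z axis and vertical below 0.08 rad and z of lens in the frame of nest_mid below 0.0015 m), for 0.2 s.
At the end, for the whole second after the job is handed in: the lens lies flat on the nest's table (tilt under 0.08 rad, underside within 1.5 mm of the table), at rest and released, pressed by the side ball and the plunger with more than 0.2 N each and by the end stop with more than 0.05 N (all of step 2 and z of lens in the frame of nest_mid above -0.0015 m and linear speed of lens below 0.01 m/s and contact force between lens and the fingers below 0.05 N); the robot touches nothing.
It fails at once if the lens is pressed against the end stop or the side ball with more than 10 N (contact force between lens and setscrew_c0 above 10 N or contact force between lens and yoke_c0 above 10 N).
It fails at once if the black tray is pushed more than 20 mm from its place (distance of lens_tray from where it was at the start of the episode above 0.02 m).
It fails at once if a bystander is moved more than 15 mm (distance of any of tape, blower, eyeglass, calliper_1, tweezers_s, driver_g, amber_box from where it was at the start of the episode above 0.015 m).
It also fails if it takes over 67 s, if anything falls off the work surface, if the arm or the gripper's body presses on something with over 40 N, if the wrist force passes 120 N, or if a joint passes its speed limit or range.

### The arm

A 7-joint arm with a two-finger parallel gripper is mounted at the origin on a cart in front of the work surface, level with it; the furniture and walls round the work are solid. World frame = base frame: x ahead of the robot, y to its left, z up, the work surface at z = 0. Lengths are in m, angles in rad, forces in N, time in s.
With the tool pointing down it reaches from about 0.4 to 0.85 m from the base axis. Payload 10.4 kg.
Tool frame: the origin (TCP) lies on the centre line of the jaws, within the pads' length; the fingertips stand 11 mm ahead of it and the grasp point (between the pads) lies 8 mm behind it; y points along the fingers, x is the direction in which the jaws open and shut, and the axes are right-handed (so a half turn about y gives the same grasp; the last joint's range is limited). The gripper opens to 85 mm and grips with 20 to 120 N. Pads are 22 mm wide; open, the fingers measure 114 mm over their backs; the gripper's body (76 mm by 85 mm) begins 54 mm behind the grasp point. The pads swing forward as they close: fully open they stand 13 mm farther back than shut.
Start: joints at [1.109, 0.332, -0.065, 1.46, 0.022, 1.35, -0.088], TCP at [0.266, -0.566, 0.242] pointing down, gripper open.
Joint ranges: [-2.6, 2.6], [-0.5, 2.12], [-1.47, 1.34], [0.16, 2.42], [-1.27, 4.41], [0.06, 2.06], [-2.6, 2.6]. Speed limits (rad/s): [2.22, 2.22, 2.79, 2.79, 3.14, 3.14, 3.14].

### API

Orientations are given as [roll, pitch, yaw] about the fixed x, y, z axes, in that order (R = Rz(yaw) Ry(pitch) Rx(roll)).
In Python, from bench import get_obs, read_camera, get_calibration, hand_in gives the robot as it stands.
- The arm moves only by the tool servo_tool, never from a script. Its arguments are lists of equal length, an entry for each row: "dr": the turn, a rotation vector about the tool's x, y, z in rad, a list of three; "xyz": the shift along the tool's x, y, z in cm, a list of three; "hand": the closure in counts, from 0 (fully open) to 255 (shut). In form: {"dr": [[rx, ry, rz], ...], "xyz": [[tx, ty, tz], ...], "hand": [hand, ...]}. A call has 1 to 5 rows; each row shifts and turns the commanded pose from where the row before left it, along the tool's axes as they then stand; what a row does not reach is not made up. A row lasts 1/8 s, in which the tool goes at most 62.5 mm and 10.7 degrees, less where a joint would pass 70% of its speed; a pose out of reach is approached as far as the arm can. A call with a gripper value outside its range is refused whole. The fingers move at their own pace and stop on an object; "force" is the grip in N (left out, the last holds). Time passes only in rows, so rows that do not move let the fingers close. It gives the time, the measured TCP pose, the force and the opening at its end, in the units of the state.
- get_obs(): the state, without advancing time (a new reading comes with each control period).
- read_camera(name): name is "scene" or "top" or "wrist"; returns the picture (420x560x3 uint8, red, green, blue); there is no depth.
- get_calibration(name): a dict with "fx", "fy", "cx", "cy" (pixels), "R" (3x3) and "t" (3): a world point X has camera coordinates R X + t. Camera axes: x right, y down, z forward; pixel columns grow to the right and rows downward; lengths in m; the calibration is good to about 2 mm. The wrist camera is an equidistant fisheye: a pixel r from the principal point sees the ray r / f radians off the axis. A picture is of the moment at which its call begins: read the wrist's pose just before it. get_calibration takes no time and is no camera call; for the wrist camera it gives the pose at the moment of the call.
- hand_in(): hands the job in, once; it reports no verdict.
The state is a dict: "time_s": time; "joint_positions": joint angles; "joint_vel": joint speeds; "joint_torque": joint torques, N m; "tool_pos": TCP position; "tool_rot": TCP orientation; "ft_force": force on the tool from outside, world axes, zero at the start; "wrist_torque": the same for the moment, N m; "width": finger opening in m.
Only numpy, scipy, OpenCV 4.12 (cv2) and the standard library are available. Lean on these libraries where they do the work, as an engineer would, in place of code of your own. Each camera call takes 0.05 s, during which the arm holds its last target. There are 200 camera calls.

## Working session

There is one attempt and no reset: what is moved stays moved. The work goes in short steps, Python scripts to look and compute and a tool call to move; the robot and the scene stay as the last step left them, time stands still between calls to the robot, and variables do not carry over. Pictures are saved under pics/ and viewed, about 8 in all and at most 12, crops included, and the job is handed in when it is done.

Besides the shell and the picture viewer there is one more tool, called after "Call:" as name(argument=value, ...) on one line, values as JSON. servo_tool: Moves the arm, as the interface text tells. Its arguments: {"type":"object","properties":{"dr":{"type":"array","items":{"type":"array","items":{"type":"number"}}},"xyz":{"type":"array","items":{"type":"array","items":{"type":"number"}}},"hand":{"type":"array","items":{"type":"number"}},"force":{"type":"number"}},"required":["dr","xyz","hand"]}

```bash
mkdir -p pics; cat > h.py <<'E'
import numpy as np, cv2
from bench import *
def snap(n,f):
    c=get_calibration(n); im=read_camera(n); cv2.imwrite('pics/'+f,im[:,:,::-1]); return im,c
def ray(c,u,v,fish=False):
    R=np.array(c['R']);t=np.array(c['t'])
    x=(u-c['cx'])/c['fx'];y=(v-c['cy'])/c['fy']
    if fish:
        r=np.hypot(x,y); d=np.array([x/r*np.sin(r),y/r*np.sin(r),np.cos(r)]) if r>0 else np.array([0,0,1.])
    else: d=np.array([x,y,1.])
    return -R.T@t, R.T@d
def onz(c,u,v,z,fish=False):
    o,d=ray(c,u,v,fish); return o+d*(z-o[2])/d[2]
def proj(c,X):
    p=np.array(c['R'])@X+np.array(c['t']); return p[:2]/p[2]*[c['fx'],c['fy']]+[c['cx'],c['cy']]
E
python3 - <<'E'
from h import *
o=get_obs(); print({k:np.round(v,3) for k,v in o.items()})
a,c=snap('top','top0.png'); b,d=snap('scene','sc0.png')
print(c,d)
E
```

```text
{'time_s': np.float64(0.0), 'joint_positions': array([ 1.109,  0.333, -0.065,  1.461,  0.022,  1.35 , -0.089]), 'joint_vel': array([-0.002, -0.001, -0.001,  0.   ,  0.001,  0.001, -0.003]), 'joint_torque': array([-1.0000e-03, -6.2545e+01,  4.9000e-02, -3.9161e+01,  1.6000e-02,
        1.0000e-02,  0.0000e+00]), 'tool_pos': array([ 0.265, -0.565,  0.242]), 'tool_rot': array([-1.571e+00,  1.000e-03, -1.132e+00]), 'ft_force': array([0.126, 0.117, 0.012]), 'wrist_torque': array([-0.036, -0.03 ,  0.044]), 'width': np.float64(0.086)}
{'fx': 487.2261251545269, 'fy': 487.2261251545269, 'cx': 280.3337414739145, 'cy': 202.66541091614775, 'R': array([[-0.02723551, -0.99938388,  0.02213808],
       [-0.99685448,  0.02550436, -0.07503788],
       [ 0.07442703, -0.02411213, -0.99693491]]), 't': array([-0.07364094,  0.6403012 ,  1.01354894])} {'fx': 392.2441856488038, 'fy': 392.2441856488038, 'cx': 274.24832145814594, 'cy': 212.3032112331303, 'R': array([[-0.80338161, -0.59539771,  0.00891923],
       [-0.47247393,  0.62825873, -0.6181095 ],
       [ 0.36241739, -0.50079191, -0.78604141]]), 't': array([0.45952031, 0.35570368, 0.76519346])}
```

View pics/top0.png

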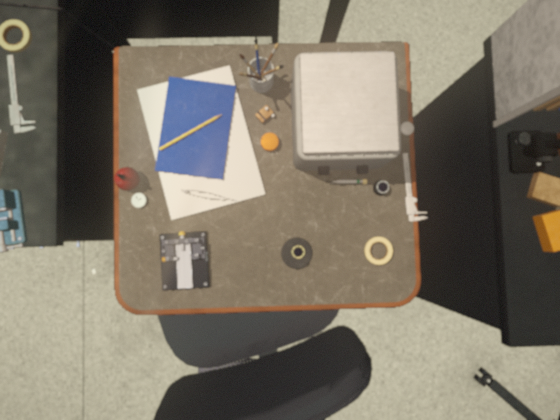

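View pics/sc0.png

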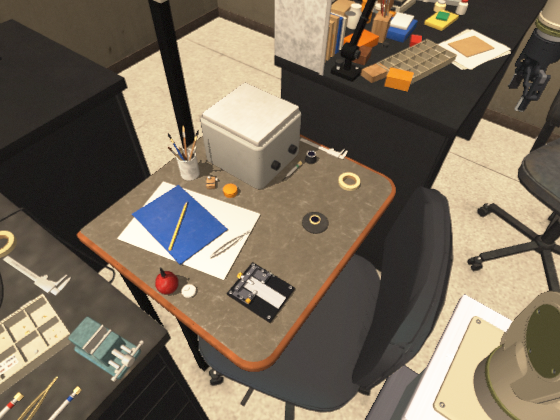

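```bash
python3 - <<'E'
from h import *
im=cv2.imread('pics/top0.png'); c=get_calibration('top')
for n,u,v,z in [('lens',298,252,.012),('tray',297,253,.006),('nestmid?',185,261,.016),('tabEnd',185,289,.016),('tape',378,250,.01)]: print(n,onz(c,u,v,z).round(4))
a=cv2.resize(im[220:300,150:220],None,fx=7,fy=7,interpolation=cv2.INTER_CUBIC)
b=cv2.resize(im[230:276,270:325],None,fx=5,fy=5,interpolation=cv2.INTER_CUBIC)
o=np.zeros((560,770,3),np.uint8);o[:,:490]=a;o[:230,495:770]=b
cv2.imwrite('pics/c1.png',o)
hsv=cv2.cvtColor(im,cv2.COLOR_BGR2HSV)
w=im[220:300,150:220]; m=((w.min(2)>120)).astype(np.uint8)
n,l,s,ce=cv2.connectedComponentsWithStats(m)
k=1+s[1:,4].argmax(); pts=np.argwhere(l==k)[:,::-1]+[150,220]
r=cv2.minAreaRect(pts.astype(np.float32)); print(r)
for p in cv2.boxPoints(r): print(p,onz(c,*p,.016).round(4))
# base outline (dark)
m=((w.max(2)<60)).astype(np.uint8); m=cv2.morphologyEx(m,cv2.MORPH_CLOSE,np.ones((9,9)))
n,l,s,ce=cv2.connectedComponentsWithStats(m);k=1+s[1:,4].argmax(); pts=np.argwhere(l==k)[:,::-1]+[150,220]
r=cv2.minAreaRect(pts.astype(np.float32)); print(r)
for p in cv2.boxPoints(r): print(p,onz(c,*p,.008).round(4))
w=im[225:280,265:330]; m=((w.max(2)<60)).astype(np.uint8); m=cv2.morphologyEx(m,cv2.MORPH_CLOSE,np.ones((13,13)))
n,l,s,ce=cv2.connectedComponentsWithStats(m);k=1+s[1:,4].argmax();p=ce[k]+[265,225];print('tray',s[k],p,onz(c,*p,.006))
E
```

```text
lens [ 0.5321 -0.1258  0.012 ]
tray [ 0.5299 -0.1239  0.006 ]
nestmid? [0.5199 0.1148 0.016 ]
tabEnd [0.4611 0.1156 0.016 ]
tape [ 0.5316 -0.2986  0.01  ]
((187.80322265625, 260.43896484375), (54.532928466796875, 37.006004333496094), 72.718505859375)
[162.03555 239.90001] [0.5659 0.1629 0.016 ]
[197.371   228.90677] [0.5872 0.0877 0.016 ]
[213.57089 280.9779 ] [0.4762 0.0551 0.016 ]
[178.23544 291.97116] [0.4554 0.1299 0.016 ]Traceback (most recent call last):
  File "<stdin>", line 16, in <module>
ValueError: attempt to get argmax of an empty sequence
```

View pics/c1.png

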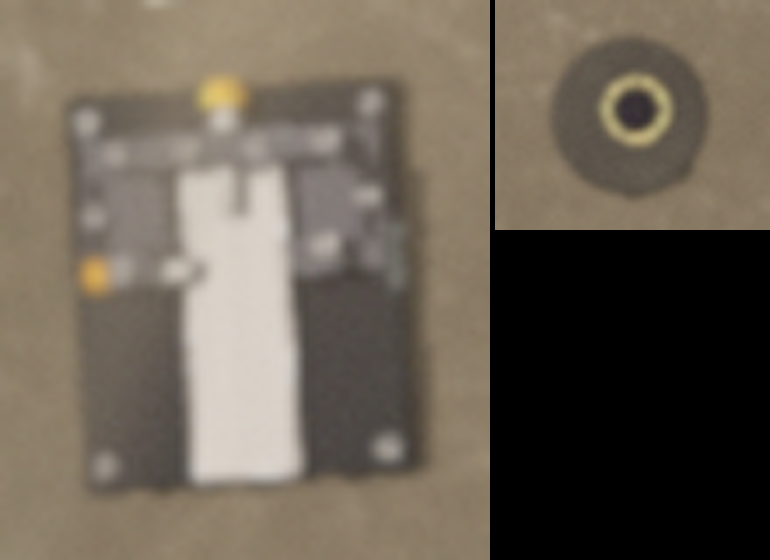

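```bash
python3 - <<'E'
from h import *
c=get_calibration('top'); q=lambda x,y:(150+x/7-.43,220+y/7-.43)
f=lambda n,x,y,z: (print(n,onz(c,*q(x,y),z).round(4)), onz(c,*q(x,y),z))[1]
bl=f('BL',192,480,.016);br=f('BR',302,480,.016);tl=f('TL',179,180,.016);tr=f('TR',285,180,.016)
d=(tl+tr-bl-br)[:2];yaw=np.arctan2(d[1],d[0]);print('yaw',yaw)
x=np.array([np.cos(yaw),np.sin(yaw)]);y=np.array([-x[1],x[0]]);m=((bl+br)/2)[:2];o=m+.064*x;print('nest o',o,'lay',o-.038*x)
for n,a,b,z in [('plunger',195,270,.022),('stoptip',238,213,.022)]:
    p=f(n,a,b,z)[:2]-o; print('  nest',p@x,p@y)
W=get_calibration('wrist');print({k:np.round(v,3) for k,v in W.items()})
E
```

```text
BL [0.4634 0.1324 0.016 ]
BR [0.4625 0.0993 0.016 ]
TL [0.5537 0.1353 0.016 ]
TR [0.5528 0.1032 0.016 ]
yaw 0.037620442506436556
nest o [0.52689947 0.11827369] lay [0.48892636 0.11684445]
plunger [0.5266 0.1296 0.022 ]
  nest 0.00012839731931393972 0.011369446121005688
stoptip [0.5433 0.1165 0.022 ]
  nest 0.01636531593452342 -0.002361614352625019
{'fx': np.float64(325.192), 'fy': np.float64(325.192), 'cx': np.float64(282.617), 'cy': np.float64(206.807), 'R': array([[ 0.425, -0.905,  0.   ],
       [-0.856, -0.402,  0.327],
       [-0.295, -0.139, -0.945]]), 't': array([-0.625, -0.042,  0.38 ])}
```

Call:
servo_tool(dr=[[0, 0.15, 0], [0, 0.15, 0], [0, 0.14, 0], [0, 0, 0], [0, 0, 0]], xyz=[[0, 0, 0], [0, 0, 0], [0, 0, 0], [-5, 0, 3], [-5, 0, 3]], hand=[0, 0, 0, 0, 0], force=20)

```text
time_s: 0.72
tool_pos: [0.3259, -0.4646, 0.2417]
tool_rot: [-1.571, 0.001, -1.573]
ft_force: [0.9, 0.3, -0.1]
width: 0.0854
```

Call:
servo_tool(dr=[[0, 0, 0], [0, 0, 0], [0, 0, 0], [0, 0, 0], [0, 0, 0]], xyz=[[-5, 0, 3], [-5, 0, 3], [-5, 0, 3], [-5, 0, 3], [-5, 0, 3]], hand=[60, 120, 120, 120, 120])

```text
time_s: 1.35
tool_pos: [0.4765, -0.2143, 0.2422]
tool_rot: [-1.571, -0.0, -1.572]
ft_force: [1.1, 0.2, -0.8]
width: 0.0452
```

Call:
servo_tool(dr=[[0, 0, 0], [0, 0, 0], [0, 0, 0], [0, 0, 0], [0, 0, 0]], xyz=[[-4.5, 3, 2.8], [-4.4, 3, 2.8], [0, 3, 0], [0, 2, 0], [0, 0, 0]], hand=[120, 120, 120, 120, 120])

```text
time_s: 1.98
tool_pos: [0.5309, -0.1269, 0.1307]
tool_rot: [-1.574, 0.001, -1.572]
ft_force: [-0.1, 0.2, -0.4]
width: 0.0451
```

```bash
python3 - <<'E'
from h import *
o=get_obs(); a,c=snap('wrist','w1.png'); print({k:np.round(v,4) for k,v in o.items()}); 
hsv=cv2.cvtColor(a,cv2.COLOR_RGB2HSV); m=cv2.inRange(hsv,(15,70,90),(35,255,255))
n,l,s,ce=cv2.connectedComponentsWithStats(m)
for k in range(1,n):
    if s[k,4]>60: x,y,w,h=s[k,:4]; print(s[k],onz(c,x+w/2-.5,y+h/2-.5,.012,True).round(4))
E
```

```text
{'time_s': np.float64(1.975), 'joint_positions': array([ 0.4754,  0.2792, -0.3732,  1.7879,  0.1125,  1.0989, -1.5081]), 'joint_vel': array([ 0.0061, -0.0297, -0.0034, -0.0388, -0.0064,  0.0218,  0.0049]), 'joint_torque': array([ -0.3828, -51.6599,  -3.3148, -34.3578,   0.1044,  -0.4225,
        -0.0857]), 'tool_pos': array([ 0.5309, -0.1269,  0.1307]), 'tool_rot': array([-1.5742e+00,  9.0000e-04, -1.5718e+00]), 'ft_force': array([-0.0511,  0.2419, -0.3958]), 'wrist_torque': array([-0.0294, -0.0212,  0.0338]), 'width': np.float64(0.0451)}
[     0      0    539    306 103911] [ 0.5739 -0.1163  0.012 ]
[453  24  13  14 144] [ 0.6834 -0.2727  0.012 ]
[263 181  36  36 519] [ 0.5364 -0.1251  0.012 ]
[ 346  258   70   45 1153] [ 0.4571 -0.2179  0.012 ]
```

View pics/w1.png

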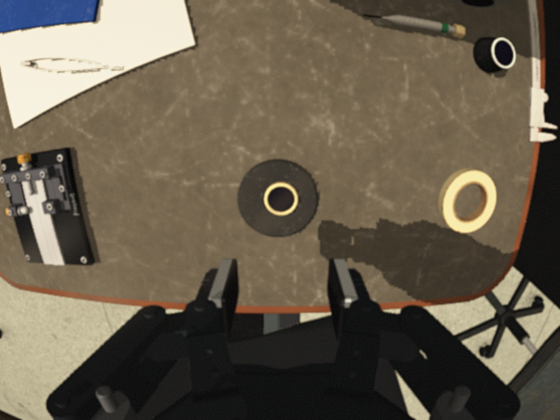

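Call:
servo_tool(dr=[[0, 0, 0], [0, 0, 0], [0, 0, 0]], xyz=[[-0.15, 4, 0.3], [0, 3, 0.1], [0, 0, 0]], hand=[120, 120, 120])

```text
time_s: 2.4
tool_pos: [0.5352, -0.1256, 0.0616]
tool_rot: [-1.573, 0.001, -1.572]
ft_force: [-0.5, -0.1, 0.5]
width: 0.0455
```

```bash
python3 - <<'E'
from h import *
o=get_obs(); a,c=snap('wrist','w2.png'); print(o['tool_pos'].round(4),o['tool_rot'].round(4)); 
hsv=cv2.cvtColor(a,cv2.COLOR_RGB2HSV); m=cv2.inRange(hsv,(15,70,90),(35,255,255))
n,l,s,ce=cv2.connectedComponentsWithStats(m)
for k in range(1,n):
    if 200<s[k,4]<5000:
        x,y,w,h=s[k,:4]
        e=[onz(c,*p,.012,True) for p in [(x-.5,y+h/2),(x+w-.5,y+h/2),(x+w/2,y-.5),(x+w/2,y+h-.5)]]
        print(s[k],onz(c,x+w/2-.5,y+h/2-.5,.012,True).round(4),np.round(e,4).tolist())
E
```

```text
[ 0.5352 -0.1256  0.0616] [-1.5732e+00  6.0000e-04 -1.5723e+00]
[500  14  17  18 210] [ 0.6832 -0.2709  0.012 ] [[0.6811, -0.2634, 0.012], [0.6848, -0.2787, 0.012], [0.6898, -0.2718, 0.012], [0.677, -0.2711, 0.012]]
[259 217  46  44 748] [ 0.5372 -0.1249  0.012 ] [[0.5369, -0.1108, 0.012], [0.5368, -0.139, 0.012], [0.5516, -0.1252, 0.012], [0.5219, -0.1252, 0.012]]
```

View pics/w2.png

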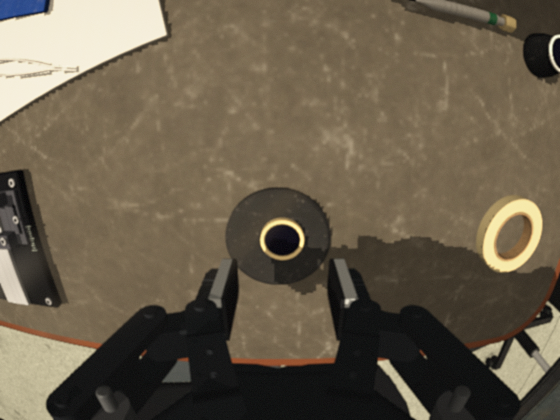

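Call:
servo_tool(dr=[[0, 0, 0], [0, 0, 0], [0, 0, 0], [0, 0, 0]], xyz=[[-0.05, 2.2, 0.13], [0, 1.6, 0], [0, 0.4, 0], [0, 0, 0]], hand=[120, 120, 120, 120])

```text
time_s: 2.95
tool_pos: [0.5377, -0.1252, 0.0208]
tool_rot: [-1.57, -0.0, -1.572]
ft_force: [0.5, -0.6, -0.3]
width: 0.045
```

```bash
python3 - <<'E'
from h import *
o=get_obs(); print(o['tool_pos'].round(4),o['tool_rot'].round(4),o['ft_force'].round(2))
E
```

```text
[ 0.5377 -0.1252  0.0208] [-1.5703e+00 -2.0000e-04 -1.5721e+00] [ 0.51 -0.6  -0.27]
```

Call:
servo_tool(dr=[[0, 0, 0], [0, 0, 0], [0, 0, 0], [0, 0, 0], [0, 0, 0]], xyz=[[0, 0.24, -0.05], [0, 0, 0], [0, 0, 0], [0, 0, 0], [0, 0, 0]], hand=[120, 150, 180, 190, 255], force=20)

```text
time_s: 3.58
tool_pos: [0.537, -0.1252, 0.0183]
tool_rot: [-1.57, -0.0, -1.572]
ft_force: [-1.8, 0.4, 5.5]
width: 0.0253
```

Call:
servo_tool(dr=[[0, 0, 0], [0, 0, 0], [0, 0, 0], [0, 0, 0], [0, 0, 0]], xyz=[[0, 0, 0], [0, 0, 0], [0, -0.5, 0], [0, -1, 0], [0, -2, 0]], hand=[255, 255, 255, 255, 255])

```text
time_s: 4.2
tool_pos: [0.5364, -0.125, 0.0532]
tool_rot: [-1.572, 0.0, -1.572]
ft_force: [0.3, 0.5, 0.2]
width: 0.0254
```

```bash
python3 - <<'E'
from h import *
o=get_obs(); a,c=snap('wrist','w3.png'); print(o['tool_pos'].round(4),o['tool_rot'].round(4),o['ft_force'].round(2),o['width'])
cv2.imwrite('pics/w3c.png',cv2.resize(a[170:330,180:390,::-1],None,fx=3,fy=3))
E
```

```text
[ 0.5364 -0.125   0.0532] [-1.5719e+00  3.0000e-04 -1.5719e+00] [0.31 0.52 0.18] 0.025437685215605205
```

View pics/w3c.png

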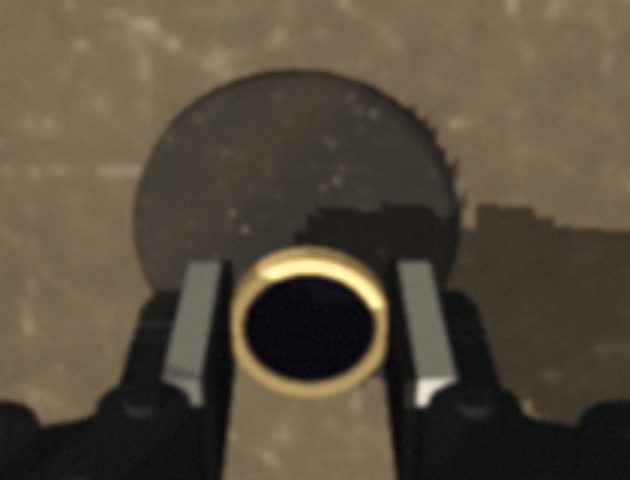

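Call:
servo_tool(dr=[[0, 0, 0], [0, 0, 0], [0, 0, 0], [0, 0, 0], [0, 0, 0]], xyz=[[-2, -3, 0], [-5, -2, -1], [-5, 0, -1.2], [-5, 0, -1.2], [-5, 0, -1.4]], hand=[255, 255, 255, 255, 255])

```text
time_s: 4.88
tool_pos: [0.4889, 0.0965, 0.1034]
tool_rot: [-1.57, -0.0, -1.572]
ft_force: [0.8, -0.9, -0.0]
width: 0.0251
```

Call:
servo_tool(dr=[[0, -0.037, 0], [0, 0, 0], [0, 0, 0]], xyz=[[-2.2, 0, 0], [0, 0, 0], [0, 0, 0]], hand=[255, 255, 255])

```text
time_s: 5.25
tool_pos: [0.4897, 0.1154, 0.1028]
tool_rot: [-1.571, -0.001, -1.537]
ft_force: [0.8, 0.4, -0.1]
width: 0.0255
```

```bash
python3 - <<'E'
from h import *
o=get_obs(); a,c=snap('wrist','w4.png'); print(o['tool_pos'].round(4),o['tool_rot'].round(4),o['ft_force'].round(2),o['width'])
cv2.imwrite('pics/w4c.png',cv2.resize(a[130:330,160:400,::-1],None,fx=3,fy=3))
E
```

```text
[0.4897 0.1154 0.1028] [-1.5708e+00 -6.0000e-04 -1.5369e+00] [ 0.84  0.39 -0.07] 0.025490351769646962
```

View pics/w4c.png

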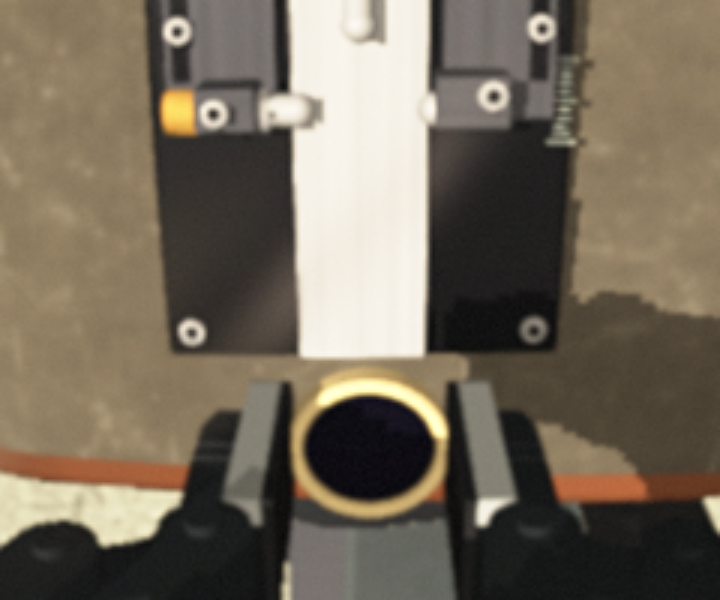

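```bash
python3 - <<'E'
from h import *
c=get_calibration('wrist'); o=get_obs()
g=lambda x,y,z: onz(c,160+x/3-.33,130+y/3-.33,z,True)
bl,br,tl,tr=g(301,356,.016),g(425,356,.016),g(296,140,.016),g(428.5,140,.016)
print(bl,br,tl,tr)
d=(tl+tr-bl-br)[:2];yaw=np.arctan2(d[1],d[0]);print('yaw',yaw, [np.arctan2(*(p-q)[1::-1]) for p,q in((tl,bl),(tr,br))])
x=np.array([np.cos(yaw),np.sin(yaw)]);y=np.array([-x[1],x[0]]);O=((bl+br)/2)[:2]+.064*x;print('nest o',O,'lay',O-.038*x)
for n,p in [('ball',g(430,108,.022)),('nose',g(304,110,.022)),('nosetip',g(320,110,.02)),('stoptip',g(359,40,.021)),('lens',g(370,447,o['tool_pos'][2]-.0063)),('tcp',o['tool_pos'])]:
    q=p[:2]-O; print(n,p.round(4),'nest',(q@x).round(4),(q@y).round(4))
print('lens-tcp',g(370,447,o['tool_pos'][2]-.0063)-o['tool_pos'])
E
```

```text
[0.46603439 0.13121427 0.016     ] [0.46705993 0.10033009 0.016     ] [0.5211095  0.13292523 0.016     ] [0.52210683 0.10244986 0.016     ]
yaw 0.03477219614896098 [np.float64(0.03105598245660373), np.float64(0.038489353389693275)]
nest o [0.53050847 0.11799715] lay [0.49253144 0.11667608]
ball [0.5309 0.1029 0.022 ] nest -0.0002 -0.0151
nose [0.5295 0.1308 0.022 ] nest -0.0006 0.0129
nosetip [0.5292 0.1274 0.02  ] nest -0.001 0.0094
stoptip [0.5454 0.1191 0.021 ] nest 0.0149 0.0006
lens [0.4897 0.1151 0.0965] nest -0.0409 -0.0015
tcp [0.4896 0.1152 0.1028] nest -0.0409 -0.0014
lens-tcp [ 4.59189915e-05 -1.45342525e-04 -6.30000000e-03]
```

Call:
servo_tool(dr=[[0, 0, 0], [0, 0, 0], [0, 0, 0], [0, 0, 0], [0, 0, 0]], xyz=[[-0.16, 2, 0.2], [0, 3, 0], [0, 1.5, 0], [0, 0.7, 0], [0, 0, 0]], hand=[255, 255, 255, 255, 255])

```text
time_s: 5.92
tool_pos: [0.4913, 0.1184, 0.031]
tool_rot: [-1.571, -0.0, -1.535]
ft_force: [-0.8, 0.3, 0.1]
width: 0.0253
```

Call:
servo_tool(dr=[[0, 0, 0], [0, 0, 0], [0, 0, 0]], xyz=[[0, 0.1, 0], [0, 0.05, 0], [0, 0, 0]], hand=[255, 255, 255])

```text
time_s: 6.3
tool_pos: [0.4913, 0.1186, 0.0297]
tool_rot: [-1.57, -0.0, -1.535]
ft_force: [0.6, 0.9, -0.3]
width: 0.0253
```

Call:
servo_tool(dr=[[0, 0, 0], [0, 0, 0], [0, 0, 0], [0, 0, 0]], xyz=[[0.15, 0, 0], [0, 0.07, 0], [0, 0.05, 0], [0, 0, 0]], hand=[255, 255, 255, 255])

```text
time_s: 6.8
tool_pos: [0.4913, 0.1171, 0.0283]
tool_rot: [-1.571, -0.0, -1.535]
ft_force: [-0.6, -0.2, 2.0]
width: 0.0252
```

Call:
servo_tool(dr=[[0, 0, 0], [0, 0, 0], [0, 0, 0], [0, 0, 0], [0, 0, 0]], xyz=[[0, 0, 0], [0, 0, 0], [0, 0, 0], [0, 0, 0], [0, 0, 0]], hand=[170, 150, 140, 130, 130])

```text
time_s: 7.42
tool_pos: [0.4912, 0.1171, 0.0282]
tool_rot: [-1.571, -0.0, -1.535]
ft_force: [1.2, -0.4, -0.4]
width: 0.0416
```

Call:
servo_tool(dr=[[0, 0, 0], [0, 0, 0], [0, 0, 0], [0, 0, 0], [0, 0, 0]], xyz=[[0, -2, 0], [0, -2, -1], [0, 0, -2], [0, 0, -1], [0, 0, 0]], hand=[130, 130, 200, 255, 255])

```text
time_s: 8.05
tool_pos: [0.4509, 0.1155, 0.0681]
tool_rot: [-1.571, -0.0, -1.535]
ft_force: [0.2, -0.2, -1.0]
width: -0.0
```

```bash
python3 - <<'E'
from h import *
o=get_obs(); a,c=snap('wrist','w5.png'); print(o['tool_pos'].round(4),o['tool_rot'].round(4),o['ft_force'].round(2),o['width'])
cv2.imwrite('pics/w5c.png',cv2.resize(a[90:330,160:400,::-1],None,fx=2.5,fy=2.5))
hsv=cv2.cvtColor(a,cv2.COLOR_RGB2HSV); m=cv2.inRange(hsv,(15,70,90),(35,255,255));m[300:]=0
n,l,s,ce=cv2.connectedComponentsWithStats(m)
for k in range(1,n):
    if 200<s[k,4]<5000:
        x,y,w,h=s[k,:4]; print(s[k],onz(c,x+w/2-.5,y+h/2-.5,.022,True).round(4))
E
```

```text
[0.4509 0.1155 0.0681] [-1.5709e+00 -5.0000e-04 -1.5347e+00] [ 0.18 -0.23 -0.96] -3.369647354252069e-05
[200 103  17  19 262] [0.5281 0.1592 0.022 ]
[262 161  41  40 413] [0.4903 0.1173 0.022 ]
```

View pics/w5c.png

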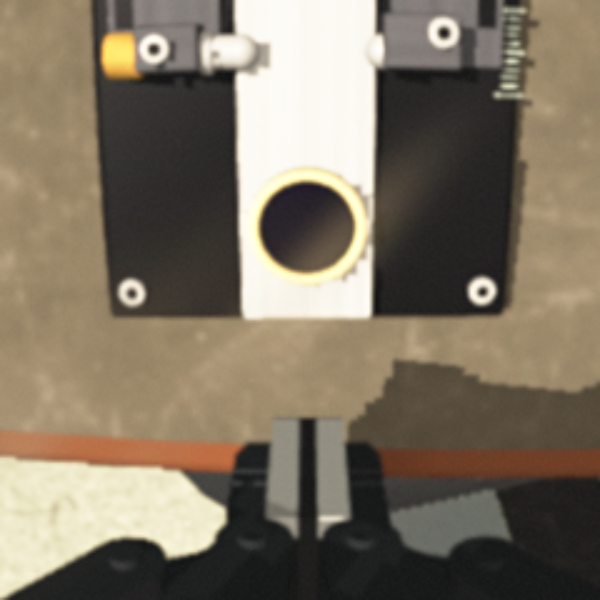

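Call:
servo_tool(dr=[[0, 0, 0], [0, 0, 0], [0, 0, 0], [0, 0, 0], [0, 0, 0]], xyz=[[0, 2, 0], [0, 1.5, 0], [0, 0.35, 0], [0, 0, 0.7], [0, 0, 0]], hand=[255, 255, 255, 255, 255])

```text
time_s: 8.72
tool_pos: [0.4593, 0.1161, 0.0302]
tool_rot: [-1.57, 0.0, -1.535]
ft_force: [-0.1, 0.1, 0.8]
width: 0.0001
```

Call:
servo_tool(dr=[[0, 0, 0], [0, 0, 0], [0, 0, 0], [0, 0, 0], [0, 0, 0]], xyz=[[0, 0, 0.4], [0, 0, 0.4], [0, 0, 0.4], [0, 0, 0.4], [0, 0, 0]], hand=[255, 255, 255, 255, 255])

```text
time_s: 9.35
tool_pos: [0.4745, 0.1165, 0.0297]
tool_rot: [-1.571, 0.0, -1.535]
ft_force: [-0.2, 0.1, 0.8]
width: 0.0003
```

Check the contact offset (lens relative to TCP) with one measurement, no picture viewed.

```bash
cat > m.py <<'E'
from h import *
F=[];o=get_obs()
a,c=snap('wrist','wm.png')
for i in range(3): F.append(get_obs()['ft_force']); read_camera('wrist')
hsv=cv2.cvtColor(a,cv2.COLOR_RGB2HSV); m=cv2.inRange(hsv,(15,70,90),(35,255,255));m[300:]=0
n,l,s,ce=cv2.connectedComponentsWithStats(m)
print(o['time_s'],o['tool_pos'].round(4),np.mean(F,0).round(2))
for k in range(1,n):
    if 200<s[k,4]<5000:
        x,y,w,h=s[k,:4]; p=onz(c,x+w/2-.5,y+h/2-.5,.022,True);q=p[:2]-[.5305,.118];C,S=np.cos(.0355),np.sin(.0355); print(s[k],p.round(4),'nest',np.round([q@[C,S],q@[-S,C]],4),(p-o['tool_pos']).round(4))
E
python3 m.py
```

```text
9.35 [0.4745 0.1165 0.0297] [ 0.23 -0.43  0.17]
[182 157  18  23 359] [0.5284 0.1598 0.022 ] nest [-0.0006  0.0418] [ 0.054   0.0433 -0.0077]
[258 206  49  45 573] [0.5011 0.1178 0.022 ] nest [-0.0294  0.0008] [ 0.0267  0.0013 -0.0077]
```

Call:
servo_tool(dr=[[0, 0, 0], [0, 0, 0], [0, 0, 0], [0, 0, 0], [0, 0, 0]], xyz=[[0, 0, 0.4], [0, 0, 0.4], [0, 0, 0.4], [0, 0, 0.4], [0, 0, 0]], hand=[255, 255, 255, 255, 255])

```text
time_s: 10.18
tool_pos: [0.4905, 0.1171, 0.0297]
tool_rot: [-1.571, 0.0, -1.535]
ft_force: [-0.4, -0.0, 0.1]
width: -0.0001
```

Call:
servo_tool(dr=[[0, 0, 0], [0, 0, 0], [0, 0, 0], [0, 0, 0]], xyz=[[0, 0, 0.15], [0, 0, 0.15], [0, 0, 0.15], [0, 0, 0.1]], hand=[255, 255, 255, 255])

```text
time_s: 10.68
tool_pos: [0.4957, 0.1172, 0.0297]
tool_rot: [-1.571, -0.0, -1.535]
ft_force: [-1.0, -0.5, -0.1]
width: 0.0001
```

```bash
python3 m.py
```

```text
10.675 [0.4957 0.1172 0.0297] [ 0.16 -0.4   0.11]
[257 201  58  46 223] [0.5247 0.117  0.022 ] nest [-0.0059 -0.0008] [ 0.0289 -0.0002 -0.0077]
[259 207  50  45 329] [0.5219 0.1178 0.022 ] nest [-0.0086  0.0001] [ 0.0262  0.0006 -0.0077]
```

Call:
servo_tool(dr=[[0, 0, 0], [0, 0, 0], [0, 0, 0], [0, 0, 0]], xyz=[[0, 0, 0.08], [0, 0, 0.08], [0, 0, 0.08], [0, 0, 0]], hand=[255, 255, 255, 255])

```text
time_s: 11.38
tool_pos: [0.4978, 0.1174, 0.0296]
tool_rot: [-1.571, -0.0, -1.535]
ft_force: [-1.8, 0.4, 0.4]
width: -0.0003
```

```bash
python3 m.py
```

```text
11.375 [0.4978 0.1174 0.0296] [-2.18  0.06  0.26]
[257 202  58  46 225] [0.5263 0.1171 0.022 ] nest [-0.0042 -0.0007] [ 0.0285 -0.0003 -0.0076]
[187 205  17  24 343] [0.5286 0.1596 0.022 ] nest [-0.0004  0.0416] [ 0.0308  0.0422 -0.0076]
[260 208  50  45 335] [0.5235 0.1175 0.022 ] nest [-0.007  -0.0003] [ 0.0257  0.0001 -0.0076]
```

Call:
servo_tool(dr=[[0, 0, 0], [0, 0, 0], [0, 0, 0]], xyz=[[0, 0, 0.07], [0, 0, 0.07], [0, 0, 0]], hand=[255, 255, 255])

```text
time_s: 11.95
tool_pos: [0.4997, 0.1174, 0.0297]
tool_rot: [-1.571, -0.0, -1.535]
ft_force: [-0.5, -0.4, 0.1]
width: -0.0004
```

```bash
python3 m.py
```

```text
11.95 [0.4997 0.1174 0.0297] [-1.55  0.71  0.17]
[254 201  59  40 222] [0.53   0.1183 0.022 ] nest [-0.0005  0.0003] [ 0.0304  0.0009 -0.0077]
[258 207  50  46 353] [0.5255 0.1184 0.022 ] nest [-0.0049  0.0006] [ 0.0259  0.001  -0.0077]
```

Call:
servo_tool(dr=[[0, 0, 0], [0, 0, 0], [0, 0, 0], [0, 0, 0]], xyz=[[0, 0, 0.07], [0, 0, 0.07], [0, 0, 0.06], [0, 0, 0]], hand=[255, 255, 255, 255])

```text
time_s: 12.65
tool_pos: [0.5016, 0.1175, 0.0297]
tool_rot: [-1.57, -0.0, -1.535]
ft_force: [-0.7, -0.2, -0.1]
width: 0.0004
```

```bash
python3 m.py
```

```text
12.65 [0.5016 0.1175 0.0297] [-0.74 -0.07  0.1 ]
[253 201  59  49 253] [0.5298 0.1188 0.022 ] nest [-0.0007  0.0008] [ 0.0281  0.0014 -0.0077]
[257 207  50  46 380] [0.5275 0.119  0.022 ] nest [-0.003   0.0011] [ 0.0259  0.0015 -0.0077]
```

Call:
servo_tool(dr=[[0, 0, 0], [0, 0, 0], [0, 0, 0], [0, 0, 0]], xyz=[[0, 0, 0.04], [0, 0, 0.04], [0, 0, 0.04], [0, 0, 0]], hand=[255, 255, 255, 255])

```text
time_s: 13.35
tool_pos: [0.5028, 0.1175, 0.0297]
tool_rot: [-1.571, -0.0, -1.535]
ft_force: [-1.5, -0.1, -0.0]
width: -0.0003
```

```bash
python3 m.py
```

```text
13.35 [0.5028 0.1175 0.0297] [-0.73 -0.39  0.12]
[253 201  59  53 817] [0.5299 0.1188 0.022 ] nest [-0.0006  0.0008] [ 0.0271  0.0013 -0.0077]
[188 215  17  23 333] [0.5287 0.1595 0.022 ] nest [-0.0003  0.0416] [ 0.0259  0.042  -0.0077]
```

Call:
servo_tool(dr=[[0, 0, 0], [0, 0, 0], [0, 0, 0], [0, 0, 0]], xyz=[[0, 0, 0.03], [0, 0, 0.03], [0, 0, 0.03], [0, 0, 0]], hand=[255, 255, 255, 255])

```text
time_s: 14.05
tool_pos: [0.5037, 0.1175, 0.0297]
tool_rot: [-1.571, -0.0, -1.535]
ft_force: [-0.6, -0.4, 0.7]
width: -0.0002
```

```bash
python3 m.py
```

```text
14.05 [0.5037 0.1175 0.0297] [-1.18  0.07  0.02]
[252 201  59  57 981] [0.5298 0.1193 0.022 ] nest [-0.0007  0.0013] [ 0.0261  0.0017 -0.0077]
[188 217  17  22 332] [0.5288 0.1596 0.022 ] nest [-0.0002  0.0416] [ 0.0252  0.0421 -0.0077]
```

Call:
servo_tool(dr=[[0, 0, 0], [0, 0, 0], [0, 0, 0]], xyz=[[0, 0, 0.03], [0, 0, 0.03], [0, 0, 0]], hand=[255, 255, 255])

```text
time_s: 14.62
tool_pos: [0.5043, 0.1175, 0.0297]
tool_rot: [-1.571, -0.0, -1.535]
ft_force: [-1.1, 0.0, 0.3]
width: 0.0002
```

```bash
python3 m.py; python3 -c "
import cv2;a=cv2.imread('pics/wm.png');cv2.imwrite('pics/wmc.png',cv2.resize(a[120:300,190:370],None,fx=3.3,fy=3.3))"
```

```text
14.625 [0.5043 0.1175 0.0297] [-0.92 -0.39  0.16]
[252 201  59  57 986] [0.5304 0.1193 0.022 ] nest [-0.0001  0.0013] [ 0.0261  0.0017 -0.0077]
[188 218  17  22 329] [0.5289 0.1597 0.022 ] nest [-0.0001  0.0417] [ 0.0247  0.0421 -0.0077]
```

View pics/wmc.png

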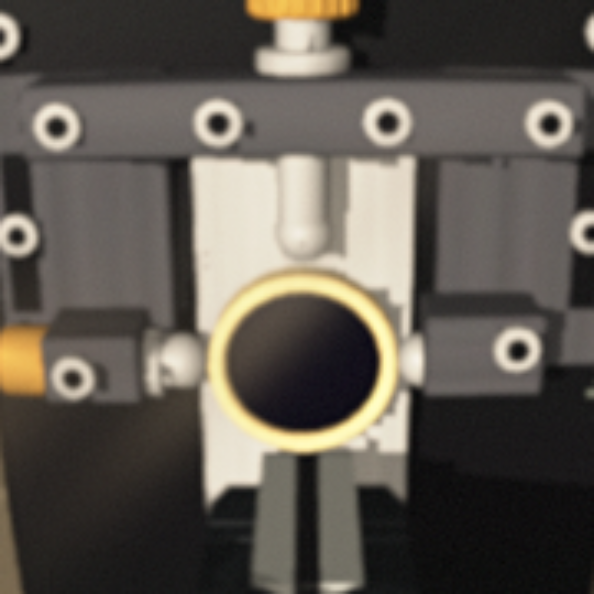

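Call:
servo_tool(dr=[[0, 0, 0], [0, 0, 0], [0, 0, 0]], xyz=[[0, 0, 0.025], [0, 0, 0.025], [0, 0, 0]], hand=[255, 255, 255])

```text
time_s: 15.2
tool_pos: [0.5047, 0.1176, 0.0297]
tool_rot: [-1.571, -0.0, -1.535]
ft_force: [-1.5, -0.2, 0.3]
width: 0.0003
```

```bash
python3 m.py
```

```text
15.2 [0.5047 0.1176 0.0297] [-1.27 -0.1  -0.1 ]
[ 252  200   59   58 1002] [0.5311 0.1193 0.022 ] nest [0.0006 0.0013] [ 0.0263  0.0017 -0.0077]
[188 219  17  22 327] [0.5289 0.1597 0.022 ] nest [-0.0001  0.0417] [ 0.0241  0.0421 -0.0077]
```

Call:
servo_tool(dr=[[0, 0, 0], [0, 0, 0], [0, 0, 0]], xyz=[[0, 0, 0.025], [0, 0, 0.02], [0, 0, 0]], hand=[255, 255, 255])

```text
time_s: 15.78
tool_pos: [0.5052, 0.1176, 0.0297]
tool_rot: [-1.571, -0.0, -1.535]
ft_force: [-0.9, -1.1, 0.3]
width: -0.0002
```

```bash
python3 m.py
```

```text
15.775 [0.5052 0.1176 0.0297] [-1.19 -0.01  0.12]
[ 252  201   59   57 1016] [0.5313 0.1193 0.022 ] nest [0.0008 0.0013] [ 0.0261  0.0017 -0.0077]
[188 220  17  22 325] [0.5288 0.1598 0.022 ] nest [-0.0002  0.0418] [ 0.0236  0.0422 -0.0077]
```

Call:
servo_tool(dr=[[0, 0, 0], [0, 0, 0], [0, 0, 0]], xyz=[[0, 0, 0.025], [0, 0, 0.02], [0, 0, 0]], hand=[255, 255, 255])

```text
time_s: 16.35
tool_pos: [0.5056, 0.1176, 0.0297]
tool_rot: [-1.571, -0.0, -1.535]
ft_force: [-0.4, -0.3, 1.1]
width: -0.0003
```

```bash
python3 m.py
```

```text
16.35 [0.5056 0.1176 0.0297] [-0.97 -0.39 -0.27]
[ 252  201   59   57 1013] [0.5317 0.1193 0.022 ] nest [0.0013 0.0013] [ 0.0261  0.0017 -0.0077]
[188 220  17  23 324] [0.529  0.1598 0.022 ] nest [-0.      0.0418] [ 0.0234  0.0422 -0.0077]
```

Call:
servo_tool(dr=[[0, 0, 0], [0, 0, 0], [0, 0, 0]], xyz=[[0, 0, 0.02], [0, 0, 0.02], [0, 0, 0]], hand=[255, 255, 255])

```text
time_s: 16.92
tool_pos: [0.506, 0.1176, 0.0297]
tool_rot: [-1.571, -0.0, -1.535]
ft_force: [-0.2, -1.2, -0.2]
width: 0.0002
```

```bash
python3 m.py
```

```text
16.925 [0.506  0.1176 0.0297] [-0.74  0.31 -0.46]
[ 252  201   59   57 1014] [0.5321 0.1193 0.022 ] nest [0.0017 0.0013] [ 0.0261  0.0017 -0.0077]
[188 221  17  23 327] [0.5289 0.1598 0.022 ] nest [-0.0002  0.0419] [ 0.0228  0.0422 -0.0077]
```

Call:
servo_tool(dr=[[0, 0, 0], [0, 0, 0], [0, 0, 0]], xyz=[[0, 0, 0.02], [0, 0, 0.015], [0, 0, 0]], hand=[255, 255, 255])

```text
time_s: 17.5
tool_pos: [0.5063, 0.1176, 0.0297]
tool_rot: [-1.571, -0.0, -1.535]
ft_force: [-1.4, -0.2, 0.5]
width: -0.0004
```

```bash
python3 m.py
```

```text
17.5 [0.5063 0.1176 0.0297] [-1.64 -0.53 -0.2 ]
[ 252  201   59   57 1007] [0.5324 0.1194 0.022 ] nest [0.0019 0.0013] [ 0.0261  0.0017 -0.0077]
[188 222  17  22 320] [0.5289 0.1599 0.022 ] nest [-0.0001  0.0419] [ 0.0226  0.0422 -0.0077]
```

Call:
servo_tool(dr=[[0, 0, 0], [0, 0, 0]], xyz=[[0, 0, 0.02], [0, 0, 0]], hand=[255, 255])

```text
time_s: 17.95
tool_pos: [0.5064, 0.1176, 0.0297]
tool_rot: [-1.571, -0.0, -1.535]
ft_force: [-1.8, -1.3, 0.6]
width: -0.0
```

```bash
python3 m.py; python3 -c "
import cv2;a=cv2.imread('pics/wm.png');cv2.imwrite('pics/wmd.png',cv2.resize(a[170:290,220:340],None,fx=5,fy=5))"
```

```text
17.95 [0.5064 0.1176 0.0297] [-1.55 -0.68 -0.39]
[ 252  202   59   56 1007] [0.5323 0.1194 0.022 ] nest [0.0019 0.0013] [ 0.0259  0.0017 -0.0077]
[189 222  16  22 321] [0.529  0.1596 0.022 ] nest [0.     0.0416] [ 0.0226  0.042  -0.0077]
```

View pics/wmd.png

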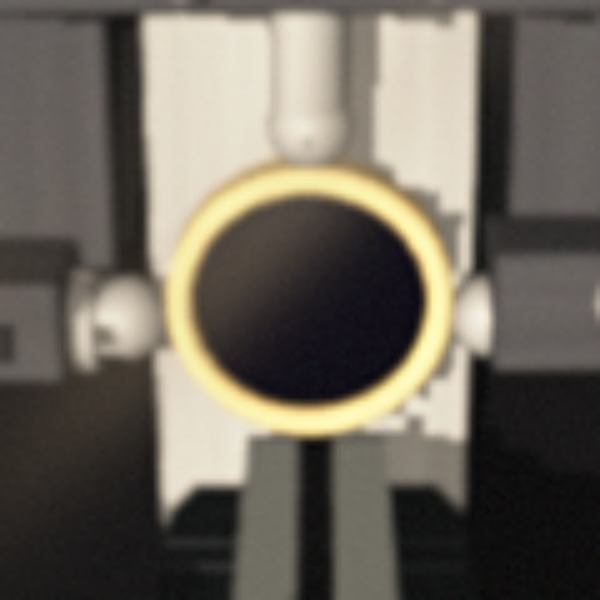

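Call:
servo_tool(dr=[[0, 0, 0], [0, 0, 0]], xyz=[[0, 0, 0.02], [0, 0, 0]], hand=[255, 255])

```text
time_s: 18.4
tool_pos: [0.5066, 0.1176, 0.0296]
tool_rot: [-1.571, -0.0, -1.535]
ft_force: [-2.4, 0.3, 1.3]
width: 0.0002
```

```bash
python3 m.py
```

```text
18.4 [0.5066 0.1176 0.0296] [-2.96 -0.51  0.87]
[ 252  202   59   56 1005] [0.5325 0.1194 0.022 ] nest [0.002  0.0013] [ 0.0259  0.0017 -0.0076]
[189 222  16  23 322] [0.529  0.1596 0.022 ] nest [-0.0001  0.0417] [ 0.0224  0.042  -0.0076]
```

Call:
servo_tool(dr=[[0, 0, 0], [0, 0, 0], [0, 0, 0]], xyz=[[0, 0, 0.015], [0, 0, 0], [0, 0, 0]], hand=[255, 255, 255])

```text
time_s: 18.98
tool_pos: [0.5068, 0.1177, 0.0297]
tool_rot: [-1.571, -0.0, -1.535]
ft_force: [-3.5, 0.1, -0.7]
width: -0.0
```

```bash
python3 m.py
```

```text
18.975 [0.5068 0.1177 0.0297] [-3.37  0.1   0.51]
[ 252  202   59   56 1024] [0.5326 0.1194 0.022 ] nest [0.0022 0.0013] [ 0.0259  0.0017 -0.0077]
[189 223  16  22 320] [0.5289 0.1597 0.022 ] nest [-0.0002  0.0417] [ 0.0221  0.042  -0.0077]
```

Call:
servo_tool(dr=[[0, 0, 0], [0, 0, 0], [0, 0, 0], [0, 0, 0], [0, 0, 0]], xyz=[[0, 0, -0.05], [0, 0, -0.1], [0, 0, -0.5], [0, 0, -1], [0, 0, 0]], hand=[255, 255, 255, 255, 255])

```text
time_s: 19.8
tool_pos: [0.4896, 0.117, 0.0297]
tool_rot: [-1.571, -0.0, -1.535]
ft_force: [-0.1, -0.7, 0.6]
width: -0.0002
```

```bash
python3 m.py; python3 -c "
import cv2;a=cv2.imread('pics/wm.png');cv2.imwrite('pics/wme.png',cv2.resize(a[135:265,210:350],None,fx=5,fy=4.5))"
```

```text
19.8 [0.4896 0.117  0.0297] [-0.04  0.   -0.1 ]
[256 172  51  48 942] [0.5319 0.1193 0.022 ] nest [0.0015 0.0013] [ 0.0423  0.0023 -0.0077]
[185 189  17  23 344] [0.5284 0.1598 0.022 ] nest [-0.0006  0.0418] [ 0.0389  0.0428 -0.0077]
```

View pics/wme.png

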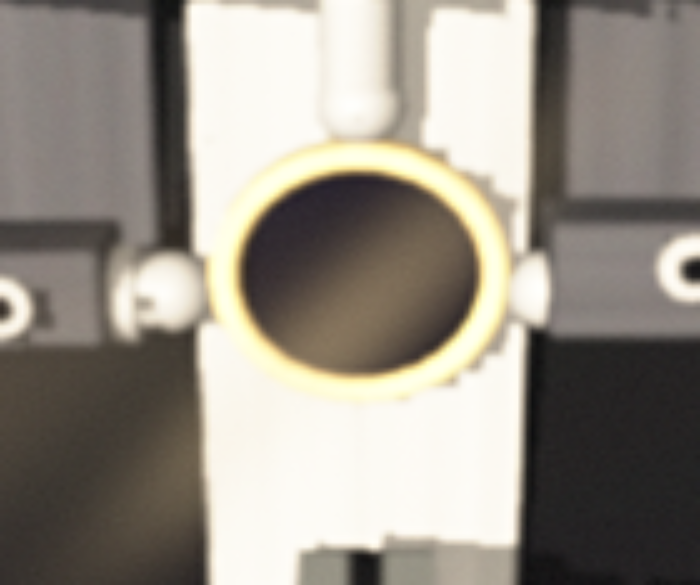

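Call:
servo_tool(dr=[[0, 0, 0], [0, 0, 0], [0, 0, 0], [0, 0, 0], [0, 0, 0]], xyz=[[0, 0, -2], [0, -2, -2], [0, -3, 0], [0, -3, 0], [0, 0, 0]], hand=[255, 255, 255, 255, 255])

```text
time_s: 20.62
tool_pos: [0.452, 0.116, 0.1118]
tool_rot: [-1.566, 0.0, -1.535]
ft_force: [0.5, -0.5, -1.6]
width: 0.0
```

```bash
python3 m.py; python3 -c "
from bench import *; import time
print(hand_in())"
```

```text
20.625 [0.452  0.116  0.1118] [0.29 0.2  0.12]
the job is handed in; nothing more can be done
None
```

I picked the lens off the black tray, laid it flat on the open side of the nest and let go. With the closed fingers I then nudged it through the gate in small steps until it came up against the end stop. The job is handed in after about 20.6 s of the 67 s allowed.

- **Force:** The push took about 1–2 N through the gate. It then rose to about 3.4 N by averaged wrist readings, which I took as the stop, and I backed off there. Wrist readings are noisy by about 1 N, and the force on the ball or stop can't be read directly.
- **Position:** The last close picture, with the fingers backed off, shows the lens flat and touching ball, plunger and stop with no visible gap. It measured roughly 1.5–2 mm past the gate, which fits the 1.3–2.3 mm given for home. That is only good to about 1 mm.
- **Not checked:**
  - The final contact forces with the robot clear rest on that picture and the earlier feel.
  - My last position check, after raising the arm, did not pick the lens out, and I handed in without looking again.
  - I did not photograph the tray or the other items at the end. The arm was never sent near the other items. Closing on the lens pressed the fingertips on the tray at about 5.5 N.

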